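Stow the loaded tackle tray in its bench dock

ROBOT

A 6-joint arm with a two-finger parallel gripper is mounted at the origin on the work surface. World frame = base frame: x ahead of the robot, y to its left, z up, the work surface at z = 0. Lengths are in mm, angles in rad, forces in N, time in s.
With the tool pointing down it reaches from about 350 to 775 mm from the base axis. Payload 7.3 kg.
Tool frame: the origin (TCP) lies at the very end of the fingers, on their centre line; the grasp point (between the pads) lies 19 mm behind it; x points along the fingers, z is the direction in which the jaws open and shut, and the axes are right-handed (so a half turn about x gives the same grasp; the last joint's range is limited). The gripper opens to 92 mm and grips with 3 to 60 N. Pads are 19 mm wide; open, the fingers measure 130 mm over their backs; the gripper's body (75 mm by 190 mm) begins 47 mm behind the grasp point.
Start: joints at [-1.251, 0.342, 1.524, -0, 1.275, -0.146], TCP at [235.821, -469.077, 226.741] pointing down, gripper open.
Joint ranges: [-2.53, 2.53], [-0.77, 2.02], [0.04, 2.7], [-1, 4.14], [0.28, 2.66], [-3.11, 3.11]. Speed limits (rad/s): [2.57, 2.57, 3.14, 3.14, 3.14, 3.14].

INTERFACE

Orientations are given as [roll, pitch, yaw] about the fixed x, y, z axes, in that order (R = Rz(yaw) Ry(pitch) Rx(roll)).
In Python, from plant import * gives the robot as it stands.
- The arm moves only by the tool carry_out, never from a script. Its argument "rows" is a list of rows, each a list of 4 numbers: the shift along the world's x, y, z in mm, then the turn about the world's z in degrees. In form: [[x, y, z, twist], ...]. A call has 1 to 20 rows; each row is the pose to reach, as a shift and turn from the pose measured when the call began; what a row does not reach only later rows make up. A row lasts 1/12 s, in which the tool goes at most 41.7 mm and 7.16 degrees, less where a joint would pass 70% of its speed; a pose out of reach is approached as far as the arm can. A call with a gripper value outside its range is refused whole. "hand" is the finger opening in mm, from 0 to 91.8, set as the call begins (left out, the last holds). The fingers move at their own pace and stop on an object; the grip force is fixed at half the most. Time passes only in rows, so rows that repeat a pose let the fingers close. It gives the time, the measured TCP pose, the force and the opening at its end, in the units of the state.
- get_obs(): the state, without advancing time (a new reading comes with each control period).
- capture(name): name is "scene" or "top" or "wrist"; returns the picture (480x640x3 uint8, red, green, blue); there is no depth.
- camera_info(name): a dict with "camera_matrix" (3x3 intrinsics, pixels), "dist" ([k1, k2, p1, p2, k3] as OpenCV has them; the pictures are not rectified), "pose" (4x4, takes a point from camera to world coordinates); the wrist camera has in their place "mount" (4x4, takes a point from camera to tool coordinates, whose origin is the TCP and whose axes are the tool frame's). Camera axes: x right, y down, z forward; pixel columns grow to the right and rows downward; lengths in mm; the calibration is good to about 2 mm. A picture is of the moment at which its call begins: read the wrist's pose just before it. camera_info takes no time and is no camera call.
- close_job(): hands the job in, once; it reports no verdict.
The state is a dict: "time": time; "joint_positions": joint angles; "dq": joint speeds; "tau": joint torques, N m; "tool_pos": TCP position; "tcp_rot": TCP orientation; "contact_force": force on the tool from outside, world axes, zero at the start; "moment": the same for the moment, N m; "grip_width": finger opening in mm.
Only numpy, scipy, OpenCV 4.12 (cv2) and the standard library are available. Lean on these libraries where they do the work, as an engineer would, in place of code of your own. Each camera call takes 0.05 s, during which the arm holds its last target. There are 200 camera calls.

TASK

Lay the red reel flat, screen up, in the empty compartment of the white tackle tray. Then carry the tray by its handle to the slotted dock, slide it under the two side rails until it is fully home, let go of it, and swing the orange latch shut across its front. Set things down rather than dropping them, keep the tin upright in its compartment, and leave the blue reel where it is.

Things in the scene. Friction and masses are not known exactly. Their poses are not given: they have to be found in the camera images.
- red_reel: Red hand-held electric fishing reel, loose, a rounded block 95 x 28 mm and 24 mm high, with a dark screen (about 4 mm proud) on top and a small spool at its +x end; 100 g. Origin: centre of its underside; x along its length, z up.
- blue_reel: Blue reel of the same shape and size; it stays on the bench. Origin: centre of its underside.
- tray: White tray, 0.3 kg, 140 mm along x, 196 mm along y; a 4 mm flange along each of its two y sides reaches |y| = 107 mm, 12 to 16 mm above the underside. Floor with grey mat 4 mm, walls 3 mm; x end walls 36 mm high, y side walls 24 mm. A 24 mm divider at y = -20 mm makes two compartments; the narrow -y one holds the tin. Same either way round; may enter the dock either end first. Origin: centre of underside.
- weight_tin: Small round tin of sinkers, 52 mm across, 32 mm high, 120 g, standing loose in the tray's -y compartment. Origin: centre of its underside.
- dock_home (a point): Where the tray's origin lies when home, at the height of the top of the dock's floor plate (8 mm thick). x points into the dock, the way the tray slides, z up. The dock is fixed; rear stop face at x = +70 mm. Aluminium rails from x = -60 to +80 mm: inner faces at |y| = 110.5 mm, inward lips from |y| = 101.5 mm, lip underside 22 mm, top 26 mm above this point. Open above between the lips.
- dock_mouth (a point): Middle of the dock's open mouth, 60 mm before dock_home (-x), on the floor plate, same axes. The plate reaches 70 mm farther out as a landing for the tray. Flared guides widen the mouth over the 18 mm before the rails. Flanges have 3.5 mm of play each side and 6 mm above in the slots; the lips bar the tray from coming down from above, so it enters from this end.
- tray_handle (a point): Centre of the tray's black handle bar, over the divider, 20 mm to -y of the tray's centre and 64 mm above its underside: a bar along the tray's x, 90 mm long, 12 mm wide, 16 mm high, on two posts; tray axes.
- tray_bay (a point): Middle of the floor of the tray's empty compartment (134 mm along x, 113 mm along y inside), 38 mm to +y of the tray's centre; tray axes.
- latch (a joint): Angle of the orange latch arm on the dock, rad: 0 shut (arm along the dock's +y, across the tray's front), growing as it opens, counter-clockwise seen from above, to 2.4; starts at 1.8 to 2.3, clear of the tray's way. Arm 14 mm wide, from 27 to 35 mm above dock_home. It cannot shut on a tray more than 6 mm short of home. It stays where it is left; about 1 N at the knob moves it.
- latch_pivot (a point): Vertical pivot of the latch, on the dock at x = -83 mm, y = -135 mm from dock_home and at its height; dock axes.
- latch_knob (a point): Top of the upright orange knob of the latch, a cylinder 14 mm in diameter and 45 mm tall standing on the arm, 70 mm from the pivot. Shut, it stands 83 mm before dock_home in x and at y = -65 mm.
Not all that is in view belongs to the job. Of the things shaped like the weight_tin, the aluminium one is meant. Of the things that look like the red_reel, take the one that is farthest to the robot's right at the start.

How it is judged:
By the outcome, as a careful person would: the job done as asked, in the order asked, and still so for the second after the job is handed in, with the robot touching nothing.
It also fails if it takes over 72 s, if anything falls off the work surface, if the arm or the gripper's body presses on something with over 40 N, if the wrist force passes 120 N, or if a joint passes its speed limit or range.

## Working session

There is one attempt and no reset: what is moved stays moved. The work goes in short steps, Python scripts to look and compute and a tool call to move; the robot and the scene stay as the last step left them, time stands still between calls to the robot, and variables do not carry over. Pictures are saved under pics/ and viewed, about 8 in all and at most 12, crops included, and the job is handed in when it is done.

Besides the shell and the picture viewer there is one more tool, called in YAML: its name, and indented under it one key for each argument. carry_out: Moves the arm, as the interface text tells. Its arguments: {"type":"object","properties":{"rows":{"type":"array"},"hand":{"type":"number"}},"required":["rows"]}

```bash
mkdir -p pics; python3 - <<'E'
from plant import *
import cv2,numpy as np
o=get_obs();print(o['tool_pos'],o['tcp_rot'],o['contact_force'],o['time'],o['grip_width'])
for n in("scene","top"):
    im=capture(n);cv2.imwrite(f"pics/{n}0.png",im[:,:,::-1])
    c=camera_info(n);print(n,np.round(c['camera_matrix'],1).tolist(),c['dist'],np.round(c['pose'],3).tolist())
print(camera_info("wrist"))
E
```

```text
[ 235.69847295 -468.65495954  226.0464151 ] [2.97080679 1.56926804 1.86580819] [-0.4586979  -0.12739895 -0.93462931] 0.0 91.63468386333837
scene [[535.4, 0.0, 317.1], [0.0, 535.4, 235.3], [0.0, 0.0, 1.0]] [-0.13122491  0.          0.          0.          0.        ] [[-0.448, 0.725, -0.523, 1111.559], [0.894, 0.362, -0.265, 357.436], [-0.003, -0.586, -0.81, 1064.759], [0.0, 0.0, 0.0, 1.0]]
top [[524.1, 0.0, 322.0], [0.0, 524.1, 244.0], [0.0, 0.0, 1.0]] [-0.10425211  0.          0.          0.          0.        ] [[-0.01, -0.998, 0.065, 406.371], [-1.0, 0.01, -0.003, 38.112], [0.002, -0.065, -0.998, 1099.646], [0.0, 0.0, 0.0, 1.0]]
{'camera_matrix': array([[339.81092767,   0.        , 313.55900041],
       [  0.        , 339.81092767, 242.31251365],
       [  0.        ,   0.        ,   1.        ]]), 'dist': array([-0.02862148,  0.        ,  0.        ,  0.        ,  0.        ]), 'mount': array([[ 4.78402941e-04, -2.88310070e-01,  9.57536983e-01,
        -1.58581032e+02],
       [ 9.07850713e-04, -9.57536573e-01, -2.88310400e-01,
         7.85731647e+01],
       [ 9.99999473e-01,  1.00722918e-03, -1.96345810e-04,
        -1.67374976e+00],
       [ 0.00000000e+00,  0.00000000e+00,  0.00000000e+00,
         1.00000000e+00]])}
```

View pics/top0.png

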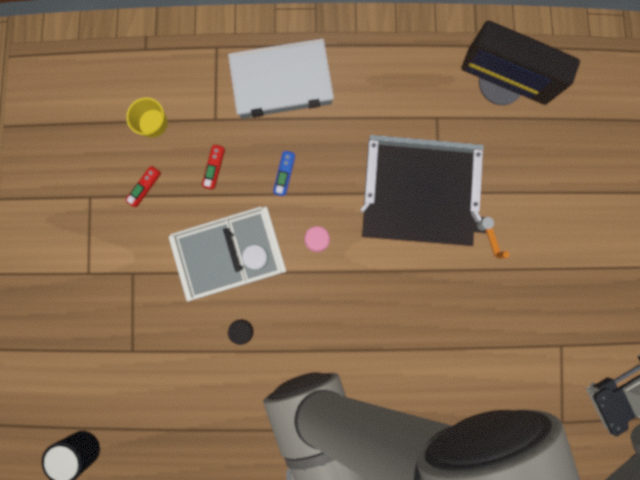

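View pics/scene0.png

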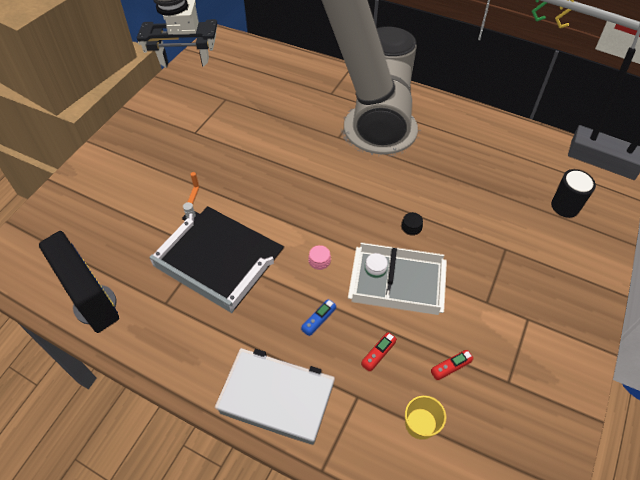

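Top view: target red reel, farthest right, at about (214,167); the other red at (143,186) is a decoy. Blue reel (285,173), tray centre (228,253) with tin at (254,257) and handle (234,250). Dock plate is (362..482,137..245), with its mouth toward the robot, and the latch knob near (503,254).

```bash
cat > h.py <<'E'
from plant import *
import cv2,numpy as np
from scipy.spatial.transform import Rotation as R
def pose(name,o=None):
    c=camera_info(name)
    if name!="wrist": return c,c['pose']
    T=np.eye(4);T[:3,:3]=R.from_euler('xyz',o['tcp_rot']).as_matrix();T[:3,3]=o['tool_pos']
    return c,T@c['mount']
def ray(name,px,z,o=None):
    c,P=pose(name,o)
    p=cv2.undistortPoints(np.array(px,float).reshape(-1,1,2),c['camera_matrix'],c['dist']).reshape(-1,2)
    d=np.c_[p,np.ones(len(p))]@P[:3,:3].T
    s=(z-P[2,3])/d[:,2]
    return (P[:3,3]+d*s[:,None])
def blobs(im,lo,hi,amin=30):
    m=cv2.inRange(cv2.cvtColor(im,cv2.COLOR_RGB2HSV),lo,hi)
    cs=cv2.findContours(m,cv2.RETR_EXTERNAL,cv2.CHAIN_APPROX_NONE)[0]
    return [c for c in cs if cv2.contourArea(c)>amin]
def rect(name,c,z,o=None):
    w=ray(name,c.reshape(-1,2),z,o)[:,:2].astype(np.float32)
    r=cv2.minAreaRect(w);b=cv2.boxPoints(r)
    e=[b[1]-b[0],b[2]-b[1]];l=max(e,key=np.linalg.norm)
    return np.round(r[0],1),np.round(sorted(r[1]),1),round(np.degrees(np.arctan2(l[1],l[0]))%180,1)
def jaw(o):
    M=R.from_euler('xyz',o['tcp_rot']).as_matrix();return np.degrees(np.arctan2(M[1,2],M[0,2])),M.round(3).tolist()
def snap(name,f):
    o=get_obs();im=capture(name);cv2.imwrite(f"pics/{f}.png",im[:,:,::-1]);return o,im
E
python3 - <<'E'
from h import *
im=cv2.imread("pics/top0.png")[:,:,::-1].copy()
print(jaw(get_obs()))
for n,lo,hi,z in(("red",(0,170,90),(6,255,255),20),("redb",(172,150,90),(180,255,255),20),("blue",(105,120,60),(125,255,255),20),("orange",(7,200,150),(16,255,255),40)):
    for c in blobs(im,lo,hi,20): print(n,cv2.boundingRect(c),*rect("top",c,z))
for c in blobs(im,(0,0,0),(180,255,45),60):
    print("dark",cv2.boundingRect(c),*rect("top",c,8),'@72',*rect("top",c,72))
for c in blobs(im,(0,0,150),(180,40,255),100):
    print("white",cv2.boundingRect(c),*rect("top",c,24),)
print("knob",ray("top",[[503,254]],80),"pivot",ray("top",[[487,223]],35))
E
```

```text
(np.float64(-63.31345449873467), [[-0.0, 0.893, 0.449], [0.001, 0.449, -0.893], [-1.0, 0.0, -0.001]])
red (132, 166, 28, 41) [603.2 410.7] [29.6 91.6] 144.9
red (208, 145, 17, 44) [642.8 262.1] [28.4 93.1] 166.1
blue (279, 152, 15, 43) [627.7 112.8] [24.5 90.3] 166.0
dark (55, 432, 44, 46) [ 44.1 550.3] [82. 85.] 121.7 @72 [ 65.3 520.3] [77.2 80. ] 121.7
dark (425, 411, 126, 59) [  66.5 -308.4] [106.6 276. ] 104.7 @72 [  86.4 -288.1] [100.3 259.8] 104.7
dark (488, 57, 41, 24) [ 855.9 -375.1] [27.7 98.8] 68.2 @72 [ 829.6 -350.9] [26. 93.] 68.2
dark (463, 22, 115, 81) [ 871.7 -407.4] [128.2 236.1] 67.3 @72 [ 844.5 -381.3] [120.7 222.3] 67.3
white (317, 465, 16, 15) [ 8.1 34.1] [26.  30.1] 12.1
white (45, 447, 33, 33) [ 21.6 588. ] [68.5 72.3] 92.1
white (169, 207, 117, 94) [460.5 232.9] [144.8 214.8] 106.4
white (459, 145, 24, 76) [ 605.7 -291.2] [ 47.2 163.4] 8.7
white (361, 137, 17, 75) [621.5 -67.8] [ 23.1 158.5] 172.3
white (228, 39, 106, 76) [836.7 120.2] [137.9 208.1] 98.6
knob [[ 449.76847014 -322.03289455   80.        ]] pivot [[ 516.11639234 -306.20599724   35.        ]]
```

carry_out:
  rows:
    - [200, 365, 0, 70]
    - [200, 365, 0, 70]
    - [200, 365, 0, 70]
    - [200, 365, 0, 70]
    - [200, 365, 0, 70]
    - [200, 365, 0, 70]
    - [200, 365, 0, 70]
    - [200, 365, 0, 70]
    - [200, 365, 0, 70]
    - [200, 365, 0, 70]
    - [400, 725, -46, 139]
    - [400, 725, -46, 139]
    - [400, 725, -46, 139]
    - [400, 725, -46, 139]
    - [400, 725, -46, 139]
    - [400, 725, -46, 139]
    - [400, 725, -46, 139]
    - [400, 725, -46, 139]
    - [400, 725, -46, 139]
    - [400, 725, -46, 139]

```text
time: 1.77
tool_pos: [636.0, 258.5, 179.1]
tcp_rot: [2.605, 1.569, -2.351]
contact_force: [0.7, 0.1, 0.8]
grip_width: 91.5
```

carry_out:
  rows:
    - [0, 0, 0, 0]
    - [0, 0, 0, 0]
  hand: 60

```text
time: 1.93
tool_pos: [635.5, 260.5, 176.5]
tcp_rot: [2.267, 1.565, -2.686]
contact_force: [-0.4, -1.0, 0.6]
grip_width: 82.9
```

```bash
python3 - <<'E'
from h import *
o,im=snap("wrist","w1")
print(o['time'],o['tool_pos'],jaw(o)[0],o['grip_width'])
for n,lo,hi,z in(("red",(0,170,60),(6,255,255),20),("redb",(172,150,60),(180,255,255),20)):
    for c in blobs(im,lo,hi,100): print(n,cv2.boundingRect(c),*rect("wrist",c,z,o))
E
```

```text
1.9333 [635.45986172 260.48330793 176.51022264] 76.24869833014813 82.8677688283698
red (306, 184, 31, 96) [643.7 266.7] [27.9 94.5] 165.7
red (433, 102, 76, 104) [603.8 414.2] [31.8 94. ] 143.8
```

View pics/w1.png

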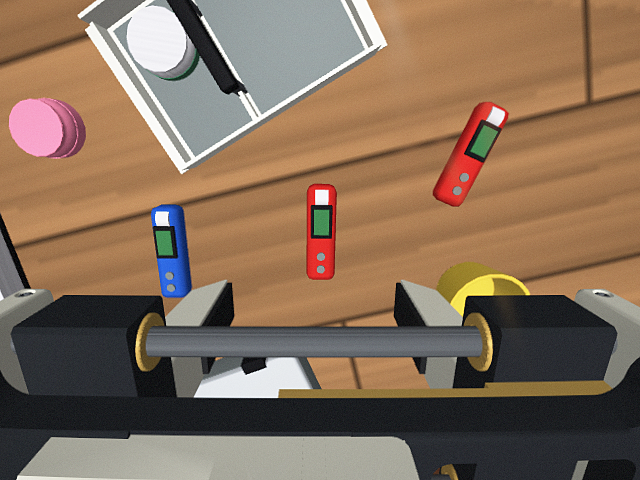

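Wrist view: target reel centred at about (321,231), lying screen up. It measures (643.7, 266.7), within 5 mm of the top view. Descending to grasp.

carry_out:
  rows:
    - [8, 5, -40, 0]
    - [8, 5, -80, 0]
    - [8, 5, -115, 0]
    - [8, 5, -140, 0]
    - [8, 5, -155, 0]
    - [8, 5, -165, 0]
    - [8, 5, -171, 0]
    - [8, 5, -171, 0]
    - [8, 5, -171, 0]
  hand: 60

```text
time: 2.73
tool_pos: [644.1, 263.6, 7.9]
tcp_rot: [2.564, 1.568, -2.392]
contact_force: [-0.7, -0.2, 0.6]
grip_width: 60.0
```

carry_out:
  rows:
    - [0, 0, 0, 0]
    - [0, 0, 0, 0]
    - [0, 0, 0, 0]
    - [0, 0, 0, 0]
    - [0, 0, 0, 0]
    - [0, 0, 0, 0]
    - [0, 0, 0, 0]
    - [0, 0, 0, 0]
  hand: 15

```text
time: 3.4
tool_pos: [644.2, 263.7, 8.2]
tcp_rot: [2.603, 1.568, -2.353]
contact_force: [-0.5, 0.4, 2.6]
grip_width: 27.8
```

carry_out:
  rows:
    - [0, 0, 20, 0]
    - [0, 0, 50, 0]
    - [0, 0, 90, 0]
    - [-20, 0, 120, -10]
    - [-60, 0, 150, -20]
    - [-100, 0, 180, -30]
    - [-140, 0, 200, -40]
    - [-170, 5, 200, -50]
    - [-194, 5, 200, -60]
    - [-194, 5, 200, -60]
    - [-194, 5, 200, -60]
    - [-194, 5, 200, -60]
    - [-194, 5, 200, -60]

```text
time: 4.48
tool_pos: [449.9, 268.7, 208.3]
tcp_rot: [2.646, 1.568, 2.926]
contact_force: [0.6, -0.4, -1.0]
grip_width: 27.9
```

```bash
python3 - <<'E'
from h import *
o,im=snap("wrist","w2")
print(o['time'],o['tool_pos'],jaw(o)[0],o['grip_width'])
o2,im2=snap("top","t2")
E
```

```text
4.4833 [449.88557132 268.71039409 208.25297682] 15.998167445597916 27.854035390392703
```

View pics/w2.png

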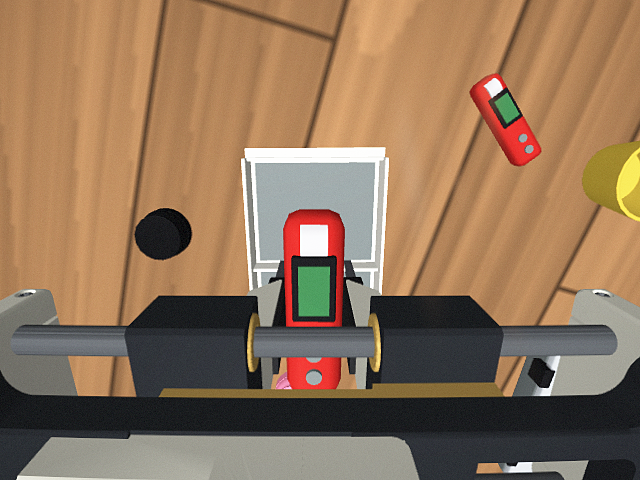

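Wrist view: the reel is held level above the bay. Tray's +y wall outer edge is at row 149 (columns 245–386), and its end walls are at columns 243 and 387. The divider is at row 264.

```bash
python3 - <<'E'
from h import *
o=get_obs()
e=ray("wrist",[[246,149],[385,149]],24,o)[:,:2];x=ray("wrist",[[243,200],[387,200]],36,o)[:,:2];d=ray("wrist",[[255,264],[378,264]],24,o)[:,:2]
r=ray("wrist",[[315,209],[286,240],[343,240]],o['tool_pos'][2]+10,o)[:,:2]
print(e,x,d,"reel",r)
a=e[1]-e[0];print(np.degrees(np.arctan2(a[1],a[0])))
t=np.radians(16.2);X=np.array([np.cos(t),np.sin(t)]);Y=np.array([-np.sin(t),np.cos(t)])
for n,p in(("e",e),("x",x),("d",d),("reel",r)):print(n,(p-o['tool_pos'][:2])@np.c_[X,Y])
E
```

```text
[[366.40919024 319.33147205]
 [496.62895759 357.27989923]] [[376.73378395 272.18923131]
 [512.34637166 311.7543183 ]] [[402.69628438 205.51476245]
 [529.54367676 242.58285906]] reel [[436.82111107 317.44528329]
 [428.1524327  299.98132283]
 [453.0969852  307.26643786]]
16.247090737091526
e [[-66.2220723   72.0171477 ]
 [ 69.41442171  72.12862578]]
x [[-69.45969603  23.86628177]
 [ 71.80652301  24.02567914]]
d [[-63.12965462 -47.40409639]
 [ 69.0227646  -47.19713156]]
reel [[  0.86782078  50.56155288]
 [-12.32894597  36.20950608]
 [ 13.65763259  36.24604776]]
```

carry_out:
  rows:
    - [1, 3, -40, 0]
    - [1, 3, -80, 0]
    - [1, 3, -120, 0]
    - [1, 3, -150, 0]
    - [1, 3, -170, 0]
    - [1, 3, -180, 0]
    - [1, 3, -187, 0]
    - [1, 3, -191, 0]
    - [1, 3, -193, 0]
    - [1, 3, -193, 0]
    - [1, 3, -193, 0]

```text
time: 5.5
tool_pos: [451.8, 272.0, 16.1]
tcp_rot: [2.002, 1.569, 2.285]
contact_force: [0.2, 0.2, -0.2]
grip_width: 27.9
```

carry_out:
  rows:
    - [0, 0, -1, 0]
    - [0, 0, -2, 0]
    - [0, 0, -3, 0]
    - [0, 0, -4, 0]
    - [0, 0, -4, 0]
    - [0, 0, -4, 0]

```text
time: 6.0
tool_pos: [451.7, 272.0, 12.0]
tcp_rot: [2.086, 1.569, 2.369]
contact_force: [-0.4, -0.3, 0.2]
grip_width: 27.6
```

carry_out:
  rows:
    - [0, 0, -0.5, 0]
    - [0, 0, -1, 0]
    - [0, 0, -1, 0]
    - [0, 0, -1, 0]

```text
time: 6.33
tool_pos: [451.8, 272.0, 11.2]
tcp_rot: [2.037, 1.569, 2.32]
contact_force: [-0.2, -0.2, 1.4]
grip_width: 27.9
```

carry_out:
  rows:
    - [0, 0, 0, 0]
    - [0, 0, 0, 0]
    - [0, 0, 0, 0]
    - [0, 0, 0, 0]
    - [0, 0, 20, 0]
    - [0, 0, 50, 0]
    - [0, 0, 90, 0]
    - [0, 0, 120, 10]
    - [5, -20, 140, 30]
    - [16, -56, 140, 50]
    - [16, -56, 140, 70]
    - [16, -56, 140, 90]
    - [16, -56, 140, 90]
    - [16, -56, 140, 90]
    - [16, -56, 140, 90]
    - [16, -56, 140, 90]
    - [16, -56, 140, 90]
    - [16, -56, 140, 90]
    - [16, -56, 140, 90]
    - [16, -56, 140, 90]
  hand: 50

```text
time: 8.0
tool_pos: [467.7, 215.9, 151.1]
tcp_rot: [2.036, 1.569, -2.387]
contact_force: [-0.1, -1.7, -0.3]
grip_width: 50.2
```

```bash
python3 - <<'E'
from h import *
o,im=snap("wrist","w3")
print(o['time'],o['tool_pos'],jaw(o)[0],o['grip_width'])
for c in blobs(im,(0,0,0),(180,255,45),200):
    print("dark",cv2.boundingRect(c),*rect("wrist",c,72,o))
E
```

```text
8.0 [467.67590069 215.935884   151.08043528] 106.57177438647608 50.17776963494022
dark (0, 434, 76, 46) [730.8  14.6] [ 37.6 105.5] 144.2
dark (401, 296, 147, 92) [505.3 365.6] [ 84.6 114.2] 106.7
dark (0, 296, 640, 184) [587.8 279. ] [167.5 607.1] 99.7
dark (362, 283, 22, 44) [499.1 271.2] [13.9 40.4] 36.3
dark (244, 283, 22, 44) [523.2 190.6] [13.7 40.4] 177.0
dark (8, 237, 13, 59) [545.4   1.4] [ 4.9 52.2] 175.8
dark (306, 184, 17, 120) [464.1 217. ] [11.5 91.3] 16.3
dark (0, 164, 30, 70) [494.5   0. ] [21. 52.] 1.8
dark (331, 0, 66, 65) [321.5 206.7] [35.9 40.7] 106.9
```

View pics/w3.png

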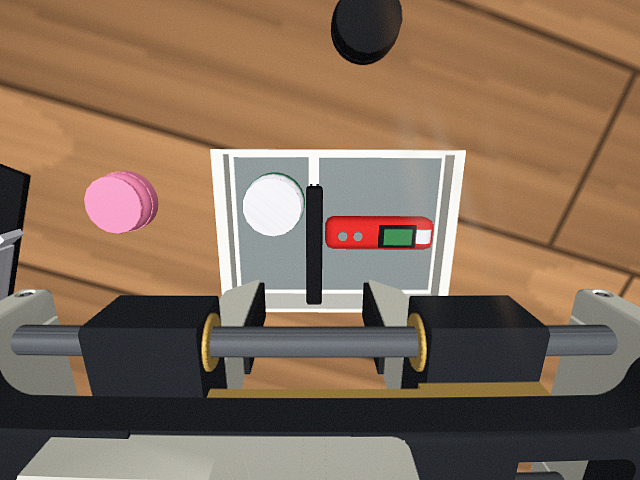

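Wrist view: reel lies flat, screen up, in the bay at (378,233). Tin is upright at (273,204), handle bar at (314,244), measured 91 x 11.5 mm at (464,217), axis 16.3°. Grasping.

carry_out:
  rows:
    - [-7, 0, -35, 0]
    - [-7, 0, -65, 0]
    - [-7, 0, -85, 0]
    - [-7, 0, -98, 0]
    - [-7, 0, -105, 0]
    - [-7, 0, -107, 0]
    - [-7, 0, -107, 0]
    - [-7, 0, -107, 0]

```text
time: 8.72
tool_pos: [461.3, 216.1, 44.9]
tcp_rot: [2.984, 1.57, -1.437]
contact_force: [0.5, -0.5, -0.0]
grip_width: 49.8
```

carry_out:
  rows:
    - [0, 0, 0, 0]
    - [0, 0, 0, 0]
    - [0, 0, 0, 0]
    - [0, 0, 0, 0]
    - [0, 0, 0, 0]
    - [0, 0, 0, 0]
    - [0, 0, 0, 0]
    - [0, 0, 0, 0]
    - [0, 0, 0, 0]
  hand: 3

```text
time: 9.47
tool_pos: [461.5, 215.9, 45.0]
tcp_rot: [3.137, 1.57, -1.284]
contact_force: [0.4, -3.1, 2.3]
grip_width: 11.9
```

```bash
python3 - <<'E'
from h import *
im=cv2.imread("pics/t2.png");cv2.imwrite("pics/dock.png",cv2.resize(im[120:280,340:540],None,fx=4,fy=4,interpolation=cv2.INTER_CUBIC)[:600])
E
```

```text
(no output)
```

View pics/dock.png

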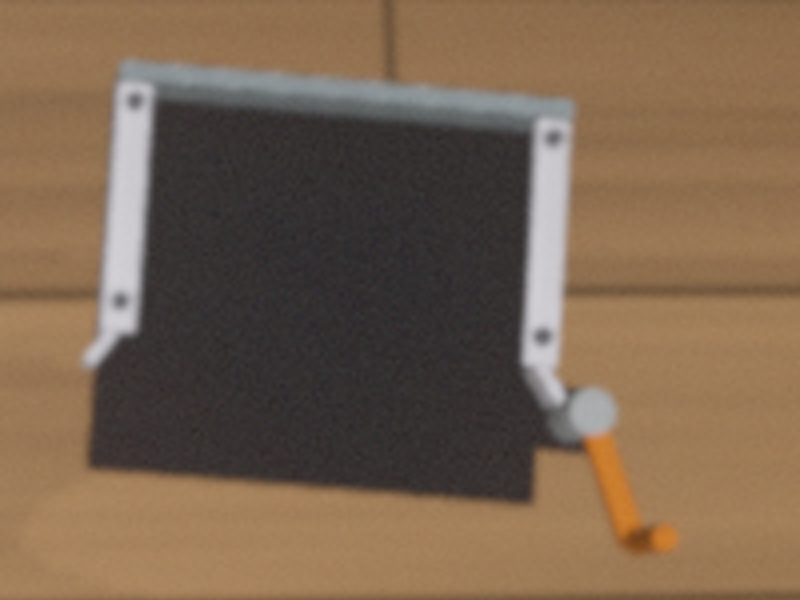

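Dock crop: left-rail inner corners are (155,83)/(137,333), right-rail (533,118)/(522,367). Plate front edge is (90,466)–(532,501), pivot cap (590,412), knob top (664,538).

```bash
python3 - <<'E'
from h import *
f=lambda p:(np.array(p,float)+.5)/4-.5+[340,120]
r=ray("top",f([[155,83],[137,333],[533,118],[522,367]]),34)[:,:2]
pl=ray("top",f([[90,466],[532,501]]),8)[:,:2]
kn=ray("top",f([[664,538]]),88)[0,:2];
src=np.array([[80,101.5],[-60,101.5],[80,-101.5],[-60,-101.5]])
M,_,=cv2.estimateAffinePartial2D(src,r)
print(r.round(1),M,"scale",np.hypot(*M[:,0]))
A=src-src.mean(0);B=r-r.mean(0);H=A.T@B;t=np.arctan2(H[0,1]-H[1,0],H[0,0]+H[1,1])
Rm=np.array([[np.cos(t),-np.sin(t)],[np.sin(t),np.cos(t)]])
home=r.mean(0)-Rm@src.mean(0);print("yaw",np.degrees(t),"home",home)
print("plate front local",(pl-home)@Rm)
print("knob",kn,(kn-home)@Rm,"pivot",home+Rm@[-83,-135])
for n,p in(("land",[-140,0]),("entry",[-125,0]),("knob shut",[-83,-65])):print(n,home+Rm@p)
print("offset handle",Rm@[0,-20])
E
```

```text
Traceback (most recent call last):
cv2.error: OpenCV(4.12.0) /io/opencv/modules/calib3d/src/ptsetreg.cpp:1108: error: (-215:Assertion failed) count >= 0 && to.checkVector(2) == count in function 'estimateAffinePartial2D'
```

```bash
python3 - <<'E'
from h import *
f=lambda p:(np.array(p,float)+.5)/4-.5+[340,120]
r=ray("top",f([[155,83],[137,333],[533,118],[522,367]]),34)[:,:2]
pl=ray("top",f([[90,466],[532,501]]),8)[:,:2]
kn=ray("top",f([[664,538]]),88)[0,:2];
src=np.array([[80,101.5],[-60,101.5],[80,-101.5],[-60,-101.5]])
A=src-src.mean(0);B=r-r.mean(0);H=A.T@B;t=np.arctan2(H[0,1]-H[1,0],H[0,0]+H[1,1])
Rm=np.array([[np.cos(t),-np.sin(t)],[np.sin(t),np.cos(t)]])
home=r.mean(0)-Rm@src.mean(0);print("yaw",np.degrees(t),"home",home)
print((r-home)@Rm)
print("plate front local",(pl-home)@Rm)
print("knob",kn,(kn-home)@Rm,"pivot",home+Rm@[-83,-135])
for n,p in(("land",[-140,0]),("entry",[-125,0]),("knob shut",[-83,-65])):print(n,home+Rm@p)
print("offset handle",Rm@[0,-20],Rm)
o=get_obs();print(o['tool_pos'],jaw(o)[0])
E
```

```text
yaw -5.290366859634226 home [ 605.6690714  -176.79923759]
[[  76.01605957   99.89487057]
 [ -55.43364715   99.70776722]
 [  75.43670716  -99.05037255]
 [ -56.01911958 -100.55226523]]
plate front local [[-123.42010101  116.67596345]
 [-122.53481612 -117.49565027]]
knob [ 449.12161273 -324.48408757] [-142.26358799 -161.4899169 ] pivot [ 510.57520499 -303.57130301]
land [ 466.26544138 -163.8907931 ]
entry [ 481.2015446  -165.27384072]
knob shut [ 517.02942723 -233.869488  ]
offset handle [ -1.8440635  -19.91480429] [[ 0.99574021  0.09220317]
 [-0.09220317  0.99574021]]
[461.45538402 215.85675372  44.99107165] 106.68768369258201
```

carry_out:
  rows:
    - [0, 0, 2, 0]
    - [0, 0, 6, 0]
    - [0, 0, 14, 0]
    - [0, 0, 26, 0]
    - [0, 0, 42, 0]
    - [0, 0, 58, 0]
    - [0, 0, 70, 0]
    - [0, 0, 77, 0]
    - [0, 0, 80, 0]
    - [0, 0, 80, 0]

```text
time: 10.3
tool_pos: [461.5, 216.0, 125.5]
tcp_rot: [-2.46, 1.569, -0.598]
contact_force: [-0.8, 0.9, -3.9]
grip_width: 11.8
```

carry_out:
  rows:
    - [0, -3, 0, 0]
    - [-1, -10, 0, 0]
    - [-2, -22, 0, -1]
    - [-4, -40, 0, -2]
    - [-5, -63, 0, -3]
    - [-7, -90, 0, -5]
    - [-9, -118, 0, -7]
    - [-11, -146, 0, -9]
    - [-14, -174, 0, -11]
    - [-16, -202, 0, -12]
    - [-18, -230, 0, -14]
    - [-20, -258, 0, -16]
    - [-22, -286, 0, -17]
    - [-24, -314, 0, -18]
    - [-26, -340, 0, -20]
    - [-28, -362, 0, -21]
    - [-29, -378, 0, -22]
    - [-30, -389, 0, -22]
    - [-31, -395, 0, -22]
    - [-31, -397, 0, -22]

```text
time: 11.97
tool_pos: [429.8, -181.8, 125.2]
tcp_rot: [-2.973, 1.57, -1.497]
contact_force: [0.3, 0.0, -4.9]
grip_width: 11.8
```

```bash
python3 - <<'E'
from h import *
o,im=snap("top","t4");_,i2=snap("scene","s4")
print(o['time'],o['tool_pos'],jaw(o)[0],o['grip_width'],o['contact_force'],o['moment'])
cv2.imwrite("pics/v4.png",np.hstack([cv2.resize(im[120:345,300:540],None,fx=1.67,fy=1.67),cv2.resize(i2[130:355,130:370],None,fx=1.67,fy=1.67)])[:,:,::-1])
E
```

```text
11.9667 [ 429.84626941 -181.77654365  125.22149598] 84.62412483170708 11.755103311551775 [ 0.25079725  0.04734876 -4.94753265] [ 0.05063903 -0.12108008 -0.00665331]
```

View pics/v4.png

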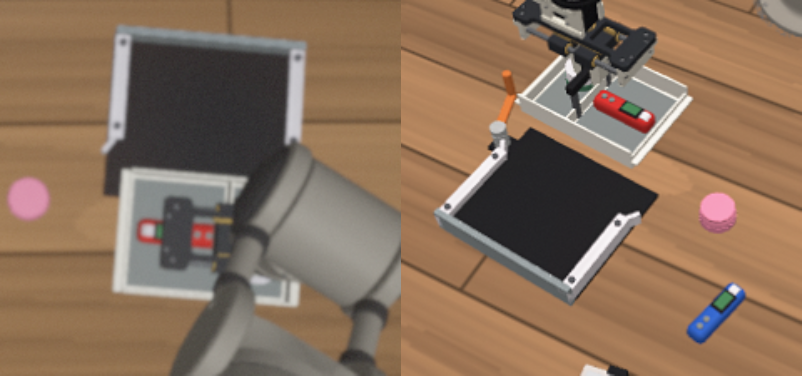

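Top view: tray hangs level before the mouth, reel in its bay. Past TCP/top comparisons suggest the top camera reads y about 2 mm low, so I correct for that and lower the tray to just above the plate.

carry_out:
  rows:
    - [0, 3, -3, 0]
    - [0, 3, -10, 0]
    - [0, 3, -22, 0]
    - [0, 3, -36, 0]
    - [0, 3, -50, 0]
    - [0, 3, -60, 0]
    - [0, 3, -66, 0]
    - [0, 3, -69, 0]
    - [0, 3, -70, 0]
    - [0, 3, -70, 0]

```text
time: 12.9
tool_pos: [430.4, -177.6, 55.4]
tcp_rot: [-2.5, 1.57, -1.022]
contact_force: [-0.8, 0.6, -3.8]
grip_width: 11.9
```

carry_out:
  rows:
    - [2, 0, 0, 0]
    - [6, -1, 0, 0]
    - [12, -1, 0, 0]
    - [18, -2, 0, 0]
    - [24, -2, 0, 0]
    - [30, -3, 0, 0]
    - [36, -3, 0, 0]
    - [42, -4, 0, 0]
    - [46, -4, 0, 0]
    - [48, -4, 0, 0]
    - [48, -4, 0, 0]

```text
time: 13.82
tool_pos: [478.8, -181.6, 55.3]
tcp_rot: [-2.471, 1.57, -0.992]
contact_force: [0.1, 0.3, -4.4]
grip_width: 11.9
```

```bash
python3 - <<'E'
from h import *
o,i2=snap("scene","s5")
print(o['time'],o['tool_pos'],jaw(o)[0],o['contact_force'],o['moment'])
cv2.imwrite("pics/v5.png",cv2.resize(i2[140:330,130:350],None,fx=3.1,fy=3.1,interpolation=cv2.INTER_CUBIC)[:,:,::-1])
E
```

```text
13.8167 [ 478.80727798 -181.59524111   55.27190112] 84.72397892970424 [ 0.08090036  0.27535044 -4.43873033] [-0.04692945 -0.15863794 -0.02691011]
```

View pics/v5.png

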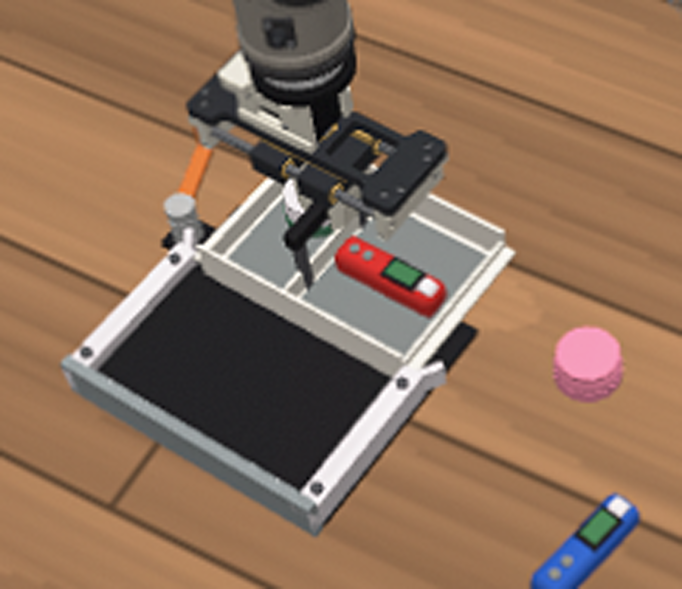

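The front end is between the rails, with no side force. Sliding on.

carry_out:
  rows:
    - [3, 0, 0, 0]
    - [9, -1, 0, 0]
    - [16, -1, 0, 0]
    - [23, -2, 0, 0]
    - [30, -3, 0, 0]
    - [37, -3, 0, 0]
    - [44, -4, 0, 0]
    - [50, -5, 0, 0]
    - [52, -5, 0, 0]
    - [52, -5, 0, 0]

```text
time: 14.7
tool_pos: [531.1, -186.4, 55.1]
tcp_rot: [-2.275, 1.57, -0.797]
contact_force: [0.1, -1.0, -4.2]
grip_width: 11.7
```

carry_out:
  rows:
    - [3, 0, 0, 0]
    - [9, -1, 0, 0]
    - [16, -1, 0, 0]
    - [23, -2, 0, 0]
    - [30, -3, 0, 0]
    - [37, -3, 0, 0]
    - [43, -4, 0, 0]
    - [47, -4, 0, 0]
    - [50, -5, 0, 0]
    - [52, -5, 0, 0]
    - [52, -5, 0, 0]

```text
time: 15.62
tool_pos: [583.5, -191.4, 55.1]
tcp_rot: [-1.953, 1.57, -0.475]
contact_force: [0.4, -0.4, -5.6]
grip_width: 11.7
```

carry_out:
  rows:
    - [2, 0, -1, 0]
    - [4, 0, -2, 0]
    - [6, 0, -2, 0]
    - [8, -1, -2, 0]
    - [10, -1, -2, 0]
    - [11, -1, -2, 0]
    - [12, -1, -2, 0]
    - [12, -1, -2, 0]

```text
time: 16.28
tool_pos: [595.7, -192.4, 53.0]
tcp_rot: [-1.91, 1.569, -0.431]
contact_force: [-0.4, -1.3, -4.8]
grip_width: 11.6
```

carry_out:
  rows:
    - [1, 0, 0, 0]
    - [2, 0, 0, 0]
    - [3, 0, 0, 0]
    - [4, 0, 0, 0]
    - [4, 0, 0, 0]

```text
time: 16.7
tool_pos: [599.9, -192.4, 53.0]
tcp_rot: [-1.963, 1.569, -0.484]
contact_force: [-0.9, -2.3, -3.9]
grip_width: 11.7
```

carry_out:
  rows:
    - [1, 0, -0.5, 0]
    - [2, 0, -0.5, 0]
    - [3, 0, -0.5, 0]
    - [3, 0, -0.5, 0]

```text
time: 17.03
tool_pos: [602.8, -192.6, 53.0]
tcp_rot: [-2.221, 1.569, -0.742]
contact_force: [-5.0, -1.8, 0.8]
grip_width: 11.7
```

carry_out:
  rows:
    - [0.5, 0, 0, 0]
    - [1, 0, 0, 0]
    - [1.5, 0, 0, 0]
    - [1.5, 0, 0, 0]

```text
time: 17.37
tool_pos: [604.3, -192.7, 53.0]
tcp_rot: [-2.341, 1.569, -0.861]
contact_force: [-3.0, -2.0, -1.3]
grip_width: 11.8
```

carry_out:
  rows:
    - [0.5, 0, 0, 0]
    - [1, 0, 0, 0]
    - [1.5, 0, 0, 0]
    - [2, 0, 0, 0]
    - [2, 0, 0, 0]

```text
time: 17.78
tool_pos: [605.3, -192.7, 53.0]
tcp_rot: [2.274, 1.569, -2.529]
contact_force: [-7.7, -2.3, 1.5]
grip_width: 11.7
```

carry_out:
  rows:
    - [1, 0, 0, 0]
    - [2, 0, 0, 0]
    - [3, 0, 0, 0]
    - [3, 0, 0, 0]

```text
time: 18.12
tool_pos: [605.4, -192.6, 53.1]
tcp_rot: [1.653, 1.563, 3.132]
contact_force: [-15.7, -1.9, 7.0]
grip_width: 11.8
```

```bash
python3 - <<'E'
from h import *
o,i2=snap("scene","s6")
print(o['time'],o['tool_pos'],jaw(o)[0],o['contact_force'],o['moment'])
cv2.imwrite("pics/v6.png",cv2.resize(i2[140:330,130:350],None,fx=3.1,fy=3.1,interpolation=cv2.INTER_CUBIC)[:,:,::-1])
E
```

```text
18.1167 [ 605.44031429 -192.64588007   53.1248648 ] 84.76234885654439 [-15.68993364  -1.91900027   6.99031306] [-0.2465801  2.1486064  0.2493029]
```

View pics/v6.png

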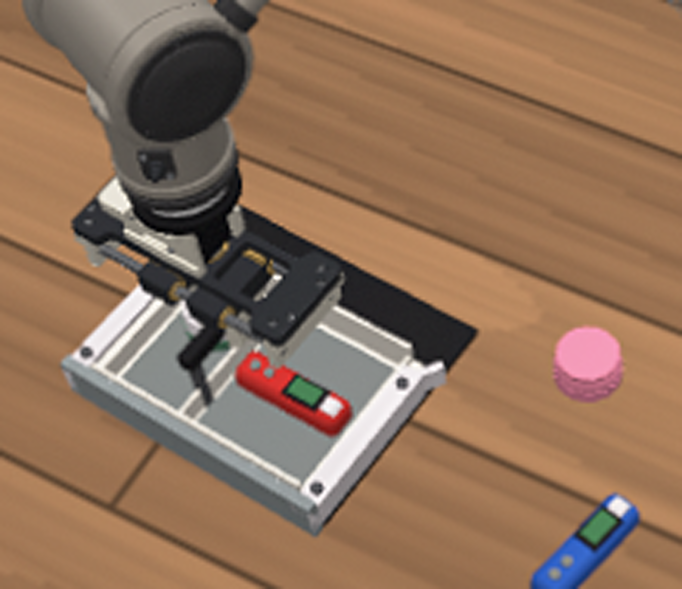

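Scene view: tray sits fully under both rails against the rear stop; it did not move further at 16 N. Releasing and rising.

carry_out:
  rows:
    - [0, 0, 0, 0]
    - [0, 0, 0, 0]
    - [0, 0, 0, 0]
    - [0, 0, 0, 0]
    - [0, 0, 0, 0]
    - [0, 0, 15, 0]
    - [0, 0, 40, 0]
    - [0, 0, 75, 0]
    - [0, 0, 90, 0]
    - [0, 0, 90, 0]
  hand: 40

```text
time: 19.0
tool_pos: [608.0, -193.5, 148.0]
tcp_rot: [-2.861, 1.567, -1.381]
contact_force: [-0.0, -0.4, -0.1]
grip_width: 40.1
```

```bash
python3 - <<'E'
from h import *
o,im=snap("wrist","w7");print(o['time'],o['tool_pos'],jaw(o)[0])
P=np.array([516.5,-302.]);
def T(th,off):
    a=np.radians(th);return P+70*np.array([np.cos(a),np.sin(a)])+off*np.array([-np.sin(a),np.cos(a)])
S=T(198.6,45);print(S-o['tool_pos'][:2],18.6-jaw(o)[0])
for i in range(25):
    th=198.6-i*4.7;off=max(17,45-i*14);print(i,(T(th,off)-S).round(0),round(-4.7*i,1))
for c in blobs(im,(5,190,100),(18,255,255),60): print(cv2.boundingRect(c),*rect("wrist",c,40,o),ray("wrist",[c.reshape(-1,2).mean(0)],88,o))
E
```

```text
19.0 [ 607.98254821 -193.4929564   147.98804045] 84.76760247998331
[-143.47316799 -173.4837737 ] -66.16760247998332
0 [0. 0.] -0.0
1 [-9. 18.] -4.7
2 [-14.  37.] -9.4
3 [-16.  43.] -14.1
4 [-18.  48.] -18.8
5 [-19.  54.] -23.5
6 [-20.  60.] -28.2
7 [-20.  66.] -32.9
8 [-20.  72.] -37.6
9 [-19.  78.] -42.3
10 [-18.  83.] -47.0
11 [-16.  89.] -51.7
12 [-14.  94.] -56.4
13 [-11. 100.] -61.1
14 [ -8. 105.] -65.8
15 [ -5. 110.] -70.5
16 [ -1. 114.] -75.2
17 [  3. 118.] -79.9
18 [  8. 122.] -84.6
19 [ 13. 125.] -89.3
20 [ 18. 128.] -94.0
21 [ 23. 131.] -98.7
22 [ 29. 133.] -103.4
23 [ 34. 135.] -108.1
24 [ 40. 136.] -112.8
(54, 10, 108, 116) [ 463.6 -323. ] [29.8 98.5] 33.7 [[ 474.1867797  -299.87673904   88.        ]]
```

View pics/w7.png

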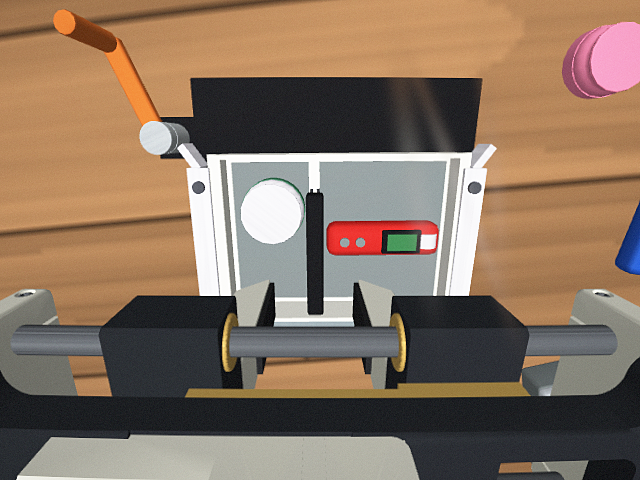

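Wrist view: tray centred between the rails, reel screen up at (382,238), tin upright at (272,211). Knob top is at (65,21), pivot cap at (160,137).

```bash
python3 - <<'E'
from h import *
o=get_obs();print(o['tool_pos'],ray("wrist",[[65,21]],88,o),ray("wrist",[[157,138]],50,o))
E
```

```text
[ 606.79786453 -193.00170093  145.35849011] [[ 449.41103772 -319.31987975   88.        ]] [[ 516.24583414 -296.51800124   50.        ]]
```

carry_out:
  rows:
    - [-20, -25, 10, -7]
    - [-40, -50, 10, -14]
    - [-65, -80, 10, -21]
    - [-90, -110, 10, -28]
    - [-115, -140, 10, -35]
    - [-140, -165, 10, -42]
    - [-143, -174, 10, -49]
    - [-143, -174, 10, -56]
    - [-143, -174, 0, -63]
    - [-143, -174, 0, -66]
    - [-143, -174, 0, -66]
    - [-143, -174, 0, -66]
  hand: 0

```text
time: 20.05
tool_pos: [463.5, -366.6, 144.1]
tcp_rot: [2.116, 1.565, 2.445]
contact_force: [0.2, 0.7, -0.3]
grip_width: 0.3
```

carry_out:
  rows:
    - [0, 0, -35, 0]
    - [0, 0, -65, 0]
    - [0, 0, -80, 0]
    - [0, 0, -84, 0]
    - [0, 0, -84, 0]

```text
time: 20.47
tool_pos: [463.1, -365.9, 58.8]
tcp_rot: [2.075, 1.563, 2.406]
contact_force: [-0.1, 0.5, 0.0]
grip_width: 0.6
```

carry_out:
  rows:
    - [-9, 20, 0, -5]
    - [-14, 39, 0, -9]
    - [-16, 45, 0, -14]
    - [-18, 50, 0, -19]
    - [-19, 56, 0, -24]
    - [-20, 62, 0, -28]
    - [-20, 68, 0, -33]
    - [-20, 74, 0, -38]
    - [-19, 80, 0, -42]
    - [-18, 86, 0, -47]
    - [-16, 91, 0, -52]
    - [-14, 97, 0, -56]
    - [-11, 102, 0, -61]
    - [-8, 107, 0, -66]
    - [-5, 112, 0, -70]
    - [-1, 117, 0, -75]
    - [-1, 117, 0, -75]

```text
time: 21.88
tool_pos: [463.6, -249.1, 60.6]
tcp_rot: [1.63, 1.562, 0.651]
contact_force: [0.6, 0.0, 0.9]
grip_width: 0.2
```

```bash
python3 - <<'E'
from h import *
o,im=snap("wrist","w8");print(o['time'],o['tool_pos'],jaw(o)[0],o['contact_force'])
o,i2=snap("scene","s8")
cv2.imwrite("pics/v8.png",np.hstack([im,cv2.resize(i2[120:340,130:350],(480,480))])[:,:,::-1])
im=cv2.imread("pics/v8.png");cv2.imwrite("pics/v8.png",cv2.resize(im,(798,342)))
E
```

```text
21.8833 [ 463.62013599 -249.0751512    60.57526981] -56.11107176011591 [0.63808955 0.01796363 0.85677464]
```

View pics/v8.png

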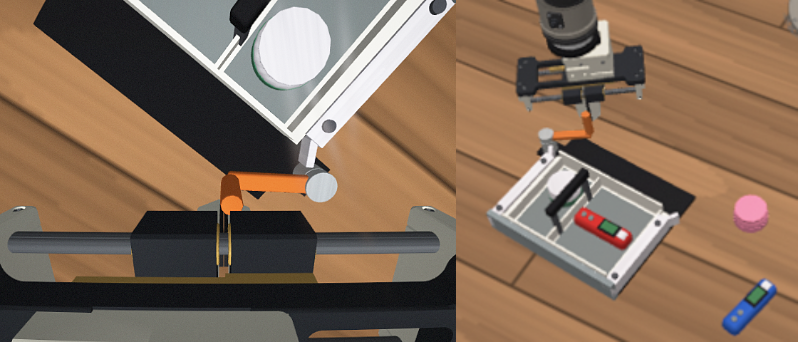

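The latch is swinging with the fingers behind its knob (about (232,200) in the left view). Continuing the arc.

carry_out:
  rows:
    - [4, 4, 0, -5]
    - [9, 8, 0, -9]
    - [14, 11, 0, -14]
    - [19, 14, 0, -19]
    - [24, 17, 0, -24]
    - [30, 19, 0, -28]
    - [35, 21, 0, -33]
    - [41, 22, 0, -38]
    - [43, 22, 0, -38]
    - [43, 22, 0, -38]

```text
time: 22.82
tool_pos: [506.0, -227.6, 60.4]
tcp_rot: [1.728, 1.562, 0.095]
contact_force: [-0.4, 0.7, -0.2]
grip_width: 0.1
```

carry_out:
  rows:
    - [1, 0, 0, 0]
    - [2, 0, 0, 0]
    - [3, 0, 0, 0]
    - [3, 0, 0, 0]

```text
time: 23.15
tool_pos: [506.6, -227.6, 60.2]
tcp_rot: [2.158, 1.567, 0.527]
contact_force: [-9.5, -0.2, 4.5]
grip_width: 0.5
```

Firm stop at 9.5 N where the shut position should be. Backing off and checking.

carry_out:
  rows:
    - [-10, 0, 0, 0]
    - [-40, 0, 0, 0]
    - [-70, 0, 10, 0]
    - [-90, 0, 50, 0]
    - [-90, 0, 90, 0]
    - [-90, 0, 130, 0]
    - [-90, 0, 130, 0]
    - [-90, 0, 130, 0]

```text
time: 23.82
tool_pos: [417.7, -228.8, 192.9]
tcp_rot: [1.377, 1.562, -0.252]
contact_force: [1.3, -0.2, -0.1]
grip_width: 0.3
```

```bash
python3 - <<'E'
from h import *
o,im=snap("scene","s9");print(o['time'],o['tool_pos'],o['contact_force'])
_,t=snap("top","t9")
cv2.imwrite("pics/v9.png",np.hstack([cv2.resize(im[120:360,120:360],(400,400)),cv2.resize(t[120:360,320:560],(400,400))])[:,:,::-1])
for c in blobs(t,(5,190,100),(18,255,255),20): print(cv2.boundingRect(c),*rect("top",c,43))
E
```

```text
23.8167 [ 417.6917546  -228.78289373  192.93868   ] [ 1.2757389  -0.2290778  -0.12392795]
```

View pics/v9.png

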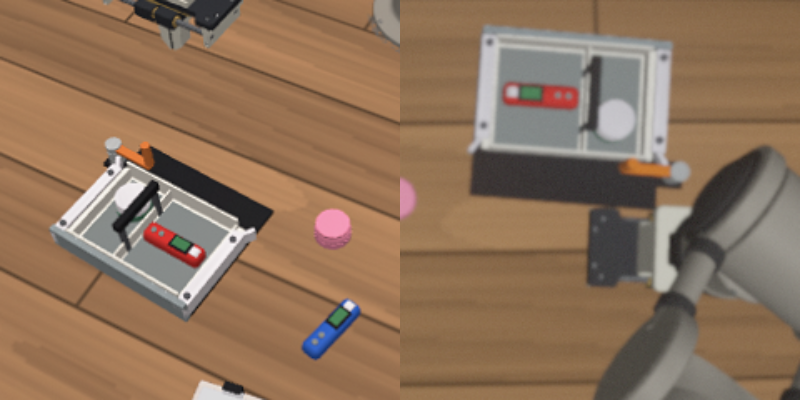

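Both views show the latch arm parallel to and across the tray's front. The tray is home, with the reel screen up at (541,95), the tin upright at (614,120) and the blue reel not moved. Handing in.

```bash
python3 -c "
from plant import *
print(close_job())"
```

```text
the job is handed in; nothing more can be done
None
```

The job is done and handed in at about 24 s of the 72 s allowed. I laid the red reel flat, screen up, in the empty compartment. I then carried the tray by its handle, slid it under the rails to the rear stop, let go, and swung the orange latch shut with the closed fingers.

**Last checks, all passed:**
- **Tray home:** it did not move further when pushed with about 16 N.
- **Latch shut:** it met a firm stop at 9.5 N, within about 1 mm of the expected shut position. The final views show it across the tray's front.
- **Contents and bench:** the reel is screen up, the tin is upright, the blue reel has not moved, and the gripper is clear of everything.

**Disagreements:**
- **Dock position:** the tray's home position came out about 5 mm deeper than my first top-camera estimate, and I relied on contact with the rear stop instead.
- **Camera offset:** the top camera read y about 1.5–3 mm lower than the arm did, so I corrected for it before docking.
- **Latch angle:** my automatic colour check found nothing in the final top picture, so the shut latch is confirmed by eye and by force, not by a measured angle.

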